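# Put the mixed-up sockets back into their own selector cups

## Task

The four wrench sockets on the selector rail have been put back into the wrong cups. Swap them round so that every socket stands upright and fully down in the cup made for its diameter (smallest socket in the smallest cup, and so on up to the largest); use the empty square dish to set a socket aside on the way, and leave the dish empty.

Things in the scene. Friction and masses are not known exactly. Their poses are not given: they have to be found in the camera images.
- socket_a_mid (a point): centre, half-way up, of the smallest loose steel wrench socket: round, 20 mm in diameter and 44 mm tall, a plain cylinder, hexagon opening upward; z axis up along the socket; it starts loose, standing on the floor of cup_c or cup_d, up to some 6 mm off that cup's axis. Belongs in cup_a; grip it across the diameter from above, anywhere on the upper 20 mm.
- socket_b_mid (a point): centre, half-way up, of the second smallest loose steel wrench socket: round, 28 mm in diameter and 46 mm tall, with a neck 20 mm in diameter at the bottom 9 mm and a flat shoulder above it, hexagon opening upward; z axis up along the socket; it starts loose, standing on the floor of cup_c or cup_d, up to some 6 mm off that cup's axis. Belongs in cup_b; grip it across the diameter from above, anywhere on the upper 20 mm.
- socket_c_mid (a point): centre, half-way up, of the second largest loose steel wrench socket: round, 36 mm in diameter and 50 mm tall, with a neck 20 mm in diameter at the bottom 9 mm and a flat shoulder above it, hexagon opening upward; z axis up along the socket; it starts standing proud on the rim of cup_a, its shoulder on the rim and its neck inside. Belongs in cup_c; grip it across the diameter from above, anywhere on the upper 20 mm.
- socket_d_mid (a point): centre, half-way up, of the largest loose steel wrench socket: round, 44 mm in diameter and 54 mm tall, with a neck 20 mm in diameter at the bottom 9 mm and a flat shoulder above it, hexagon opening upward; z axis up along the socket; it starts standing proud on the rim of cup_b, its shoulder on the rim and its neck inside. Belongs in cup_d; grip it across the diameter from above, anywhere on the upper 20 mm.
- cup_a_seat (a point): centre of the inner floor of the smallest fixed round grey plastic cup, on a 70 x 70 x 10 mm black foot on the aluminium rail; outside diameter 40 mm, bore 24 mm, the top 8 mm widening as a lead-in to 32 mm at the rim; rim 18 mm above this floor, floor 24 mm above the worktop; z axis up. Home of socket_a, which stands on this floor when fully down.
- cup_b_seat (a point): centre of the inner floor of the second smallest fixed round grey plastic cup, on a 70 x 70 x 10 mm black foot on the aluminium rail; outside diameter 48 mm, bore 32 mm, the top 8 mm widening as a lead-in to 40 mm at the rim; rim 18 mm above this floor, floor 24 mm above the worktop; z axis up. Home of socket_b, which stands on this floor when fully down.
- cup_c_seat (a point): centre of the inner floor of the second largest fixed round grey plastic cup, on a 70 x 70 x 10 mm black foot on the aluminium rail; outside diameter 56 mm, bore 40 mm, the top 8 mm widening as a lead-in to 48 mm at the rim; rim 18 mm above this floor, floor 24 mm above the worktop; z axis up. Home of socket_c, which stands on this floor when fully down.
- cup_d_seat (a point): centre of the inner floor of the largest fixed round grey plastic cup, on a 70 x 70 x 10 mm black foot on the aluminium rail; outside diameter 64 mm, bore 48 mm, the top 8 mm widening as a lead-in to 56 mm at the rim; rim 18 mm above this floor, floor 24 mm above the worktop; z axis up. Home of socket_d, which stands on this floor when fully down.
- dish_floor (a point): centre of the floor of the fixed set-down dish, the only place on the rail that is empty at the start: a 70 x 70 mm black foot with a flat rubber floor 56 x 56 mm inside a grey lip 5 mm high; floor 30 mm above the worktop. Any socket stands on it.
- rail: the fixed aluminium rail 76 x 396 x 12 mm that carries the cups and the dish; origin under its centre on the worktop, y axis along the row, x across it, away from the robot. The five places are 78 mm apart in one row, in an order that changes. Low tools lie 60 mm beside it, a tape roll 48 mm tall near one end, an open drawer cabinet and a bottle stand 0.11 m or more behind the row.
There are look-alikes about, which are no part of the job. What is shaped like the part that bears socket_c_mid but orange or red is not meant.

How it is judged:
At the end, for the whole second after the job is handed in: Each of the four sockets stands in the cup of its own size: within 8 mm of the cup's axis, its foot within 4 mm of the cup's floor, leaning less than 0.12 rad; released and at rest, the dish empty (horizontal distance between socket_a_mid and cup_a_seat below 0.008 m and z of socket_a_mid in the frame of cup_a_seat below 0.026 m and angle between each of socket_a_mid, socket_b_mid, socket_c_mid, socket_d_mid's own z axis and vertical below 0.12 rad and horizontal distance between socket_b_mid and cup_b_seat below 0.008 m and z of socket_b_mid in the frame of cup_b_seat below 0.027 m and horizontal distance between socket_c_mid and cup_c_seat below 0.008 m and z of socket_c_mid in the frame of cup_c_seat below 0.029 m and horizontal distance between socket_d_mid and cup_d_seat below 0.008 m and z of socket_d_mid in the frame of cup_d_seat below 0.031 m); the robot touches nothing.
It also fails if it takes over 128 s, if anything falls off the work surface, if the arm or the gripper's body presses on something with over 40 N, if the wrist force passes 120 N, or if a joint passes its speed limit or range.

## Robot

A 6-joint arm with a two-finger parallel gripper is mounted at the origin on a cart in front of the work surface, level with it; the furniture and walls round the work are solid. World frame = base frame: x ahead of the robot, y to its left, z up, the work surface at z = 0. Lengths are in m, angles in rad, forces in N, time in s.
With the tool pointing down it reaches from about 0.375 to 0.9 m from the base axis. Payload 3.1 kg.
Tool frame: the origin (TCP) lies midway between the tips of the shut fingers; the grasp point (between the pads) lies 19 mm behind it (pinch_z is the distance from the TCP to the grasp point, in m); y points along the fingers, z is the direction in which the jaws open and shut, and the axes are right-handed (so a half turn about y gives the same grasp; the last joint's range is limited). The gripper opens to 87 mm and grips with 3 to 60 N. Pads are 19 mm wide; open, the fingers measure 117 mm over their backs; the gripper's body (75 mm by 190 mm) begins 51 mm behind the grasp point.
Start: joints at [-1.315, 0.527, 1.433, -0, 1.181, -0.178], TCP at [0.263, -0.567, 0.223] pointing down, gripper open.
Joint ranges: [-3.08, 3.08], [-0.75, 2.2], [0.22, 2.44], [-1.43, 4.57], [0, 2.65], [-2.85, 2.85]. Speed limits (rad/s): [2.79, 2.79, 3.14, 3.14, 3.14, 3.14].

## Interface

Orientations are given as a unit quaternion [x, y, z, w].
In Python, from rig import * gives the robot as it stands.
- The arm moves only by the tool drive_tool, never from a script. Its argument "plan" is a list of rows, each a list of 7 numbers: the shift along the tool's x, y, z in mm, then the turn, a rotation vector about the tool's x, y, z in degrees, then the finger opening in mm, from 0 to 87. A call has 1 to 10 rows; each row is the pose to reach, as a shift and turn from the pose commanded when the call began, along the tool's axes at that moment; what a row does not reach only later rows make up. A row lasts 1/10 s, in which the tool goes at most 50 mm and 8.59 degrees, less where a joint would pass 70% of its speed; a pose out of reach is approached as far as the arm can. A call with a gripper value outside its range is refused whole. The fingers move at their own pace and stop on an object; "newtons" is the grip in N (left out, the last holds). Time passes only in rows, so rows that repeat a pose let the fingers close. It gives the time, the measured TCP pose, the force and the opening at its end, in the units of the state.
- get_obs(): the state, without advancing time (a new reading comes with each control period).
- camera(name): name is "scene" or "top" or "wrist"; returns the picture (480x640x3 uint8, blue, green, red); there is no depth.
- get_calibration(name): a dict with "fx", "fy", "cx", "cy" (pixels), "D" ([k1, k2, p1, p2, k3] as OpenCV has them; the pictures are not rectified), "origin" and "rotation" of the camera in the world; the wrist camera has in their place "tool_from_camera" (4x4, takes a point from camera to tool coordinates, whose origin is the TCP and whose axes are the tool frame's). Camera axes: x right, y down, z forward; pixel columns grow to the right and rows downward; lengths in m; the calibration is good to about 2 mm. A picture is of the moment at which its call begins: read the wrist's pose just before it. get_calibration takes no time and is no camera call.
- hand_in(): hands the job in, once; it reports no verdict.
Trained networks look in the newest picture that a camera, given by its name, has taken for a name from the list of things; names that differ only in an ending like _2 or _b are one class to them, and where a whole thing is asked for, a point or a joint stands for the part that bears it (a point fixed in the world has none). Each returns a list of dicts, best first, with "conf" (0 to 1); they miss things now and then, are a little off and sometimes report something else, mostly with a low value. They report only what shows in the picture. A call takes as long as a camera call. They do not tell look-alikes from the thing itself.
- spot_in(camera, target): "location" ([column, row] in pixels, amid what is visible of it).
- mark_of(camera, target): "location" ([column, row] in pixels: a listed point, or the origin of a listed thing).
The state is a dict: "time": time; "q": joint angles; "joint_velocities": joint speeds; "joint_torque": joint torques, N m; "position": TCP position; "tool_rot": TCP orientation; "ft_force": force on the tool from outside, world axes, zero at the start; "moment": the same for the moment, N m; "grip_width": finger opening in m.
Only numpy, scipy, OpenCV 4.12 (cv2) and the standard library are available. Lean on these libraries where they do the work, as an engineer would, in place of code of your own. Each camera call takes 0.05 s, during which the arm holds its last target. There are 200 camera calls.

## Working session

There is one attempt and no reset: what is moved stays moved. The work goes in short steps, Python scripts to look and compute and a tool call to move; the robot and the scene stay as the last step left them, time stands still between calls to the robot, and variables do not carry over. Pictures are saved under pics/ and viewed, about 12 in all and at most 16, crops included, and the job is handed in when it is done.

Besides the shell and the picture viewer there is one more tool, called after ">>>" by a JSON object that holds its "fn" and its "kwargs", one argument or row to a line. drive_tool: Moves the arm, as the interface text tells. Its arguments: {"type":"object","properties":{"plan":{"type":"array","items":{"type":"array","items":{"type":"number"}}},"newtons":{"type":"number"}},"required":["plan"]}

```bash
ls; mkdir -p pics; cat > h.py <<'E'
from rig import *
import numpy as np, cv2
from scipy.spatial.transform import Rotation as R
def ray(cam,px,T=None):
    c=get_calibration(cam)
    K=np.array([[c['fx'],0,c['cx']],[0,c['fy'],c['cy']],[0,0,1]])
    u=cv2.undistortPoints(np.array([[px]],float),K,np.array(c['D'],float)).ravel()
    d=np.array([u[0],u[1],1.])
    if cam=='wrist':
        o=T; M=np.array(c['tool_from_camera']); Rt=R.from_quat(o['tool_rot']).as_matrix()
        return Rt@M[:3,3]+np.array(o['position']), Rt@M[:3,:3]@d
    return np.array(c['origin']), np.array(c['rotation'])@d
def at_z(cam,px,z,T=None):
    o,d=ray(cam,px,T); return o+d*(z-o[2])/d[2]
def tool(v):  # world vector -> tool axes mm
    return R.from_quat(get_obs()['tool_rot']).inv().apply(v)*1000
E
python3 - <<'E'
from h import *
o=get_obs(); print(o['time'],o['position'],o['tool_rot']); print(R.from_quat(o['tool_rot']).as_matrix().round(3))
for n in ['scene','top']:
    im=camera(n); cv2.imwrite(f'pics/{n}0.png',im)
    c=get_calibration(n); print(n,c['origin'],np.array(c['rotation']).round(2).tolist(),c['fx'])
    for t,z in [('cup_a_seat',.024),('socket_a_mid',.046),('socket_c_mid',.06),('dish_floor',.03),('rail',0)]:
        for r in mark_of(n,t): print(t,round(r['conf'],2),np.round(r['location'],1),at_z(n,r['location'],z).round(3))
E
```

```text
pics
0.0 [ 0.26253883 -0.56635945  0.22155926] [-0.15220445  0.69131437 -0.68975949  0.15215157]
[[-0.907 -0.001  0.42 ]
 [-0.42   0.002 -0.907]
 [-0.    -1.    -0.002]]
scene [-0.06299267 -0.7201062   0.42518703] [0.76, -0.34, 0.22, -0.51] 503.8742071206556Traceback (most recent call last):
  File "<stdin>", line 7, in <module>
  File "h.py", line 14, in at_z
    o,d=ray(cam,px,T); return o+d*(z-o[2])/d[2]
        ~~~^^^^^^^^^^
  File "h.py", line 12, in ray
    return np.array(c['origin']), np.array(c['rotation'])@d
                                  ~~~~~~~~~~~~~~~~~~~~~~~^~
ValueError: matmul: Input operand 1 has a mismatch in its core dimension 0, with gufunc signature (n?,k),(k,m?)->(n?,m?) (size 3 is different from 4)
```

```bash
sed -i "s/np.array(c\['rotation'\])@d/R.from_quat(c['rotation']).apply(d)/" h.py
python3 - <<'E'
from h import *
for n in ['scene','top']:
    im=camera(n); cv2.imwrite(f'pics/{n}0.png',im)
    c=get_calibration(n); print(n,c['origin'],c['fx'])
    for t,z in [('cup_a_seat',.024),('socket_a_mid',.046),('socket_c_mid',.06),('dish_floor',.03),('rail',0)]:
        for r in mark_of(n,t): print(t,round(r['conf'],2),np.round(r['location'],1),at_z(n,r['location'],z).round(3))
E
```

```text
scene [-0.06299267 -0.7201062   0.42518703] 503.8742071206556
cup_a_seat 0.74 [291.  239.6] [ 0.559 -0.047  0.024]
socket_a_mid 0.48 [309.  242.8] [ 0.536 -0.12   0.046]
socket_c_mid 0.83 [293.9 225. ] [ 0.555 -0.061  0.06 ]
socket_c_mid 0.75 [329.2 218.2] [ 0.625 -0.089  0.06 ]
socket_c_mid 0.65 [240.8 230.5] [ 0.471 -0.003  0.06 ]
socket_c_mid 0.53 [305.  245.9] [ 0.5   -0.146  0.06 ]
socket_c_mid 0.39 [325.6 282.8] [ 0.424 -0.264  0.06 ]
dish_floor 0.64 [376.3 311.7] [ 0.447 -0.342  0.03 ]
rail 0.6 [325.4 285.6] [ 0.497 -0.195  0.   ]
rail 0.16 [293.5 222.5] [0.667 0.059 0.   ]
top [ 0.47776802 -0.16130996  1.07852811] 550.1416374679956
cup_a_seat 0.69 [276.6 240.7] [ 0.566 -0.043  0.024]
socket_a_mid 0.66 [317.2 259.3] [ 0.529 -0.123  0.046]
socket_c_mid 0.92 [271.2 172.6] [ 0.692 -0.036  0.06 ]
socket_c_mid 0.84 [221.3 265.1] [0.517 0.056 0.06 ]
socket_c_mid 0.71 [275.7 240. ] [ 0.564 -0.046  0.06 ]
dish_floor 0.81 [428.9 302.9] [ 0.447 -0.334  0.03 ]
rail 0.43 [353.2 274. ] [ 0.502 -0.191  0.   ]
```

View pics/top0.png

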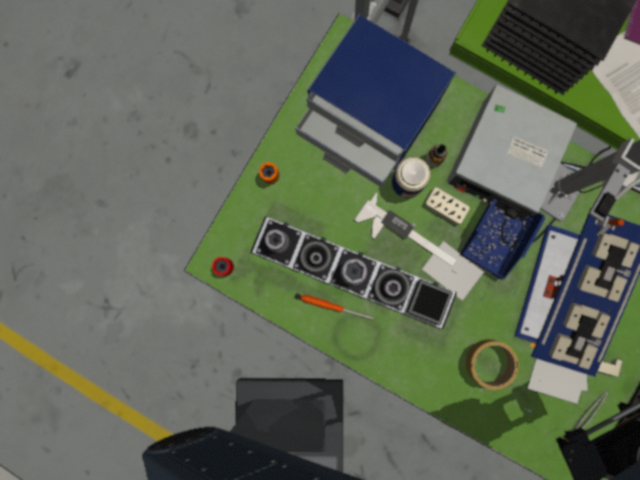

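View pics/scene0.png

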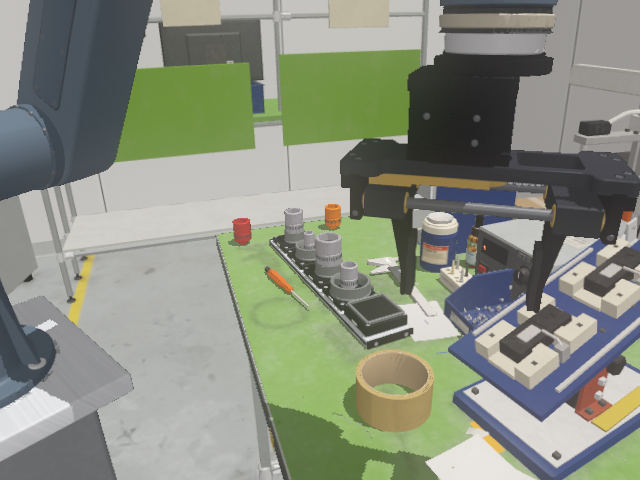

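The top view shows the row running from (277,239) to the dish at (430,304). From the far end, the places hold a big socket, a small one in a wide cup, a big one, a small one in a wide cup, then the empty dish. The scene view shows the same order: proud, low, proud, low, dish. I'll move above the row, with the jaws across the rail.

>>> {"fn": "drive_tool", "kwargs": {
  "plan": [
    [-378, -50, -239, 0, -43, 0, 87],
    [-378, -50, -239, 0, -43, 0, 87],
    [-378, -50, -239, 0, -43, 0, 87],
    [-378, -50, -239, 0, -43, 0, 87],
    [-378, -50, -239, 0, -43, 0, 87],
    [-378, -50, -239, 0, -43, 0, 87],
    [-378, -50, -239, 0, -43, 0, 87],
    [-378, -50, -239, 0, -43, 0, 87],
    [-378, -50, -239, 0, -43, 0, 87],
    [-378, -50, -239, 0, -43, 0, 87]
  ],
  "newtons": 30
}}

```text
time: 1.7
position: [0.5081, -0.1862, 0.2737]
tool_rot: [0.396, -0.585, 0.586, -0.398]
ft_force: [-0.1, -0.9, 0.8]
grip_width: 0.087
```

```bash
python3 - <<'E'
from h import *
o=get_obs(); print(o['time'],o['position'],o['q'],o['ft_force'],o['grip_width']); print(R.from_quat(o['tool_rot']).as_matrix().round(3))
print(np.array(get_calibration('wrist')['tool_from_camera']).round(3))
im=camera('wrist'); cv2.imwrite('pics/w0.png',im)
for t,z in [('cup_a_seat',.024),('socket_a_mid',.046),('socket_b_mid',.047),('socket_c_mid',.06),('socket_d_mid',.06),('dish_floor',.03)]:
    for r in mark_of('wrist',t): print(t,round(r['conf'],2),np.round(r['location'],1),at_z('wrist',r['location'],z,o).round(4))
im=camera('top'); cv2.imwrite('pics/t1.png',cv2.resize(im[210:335,240:460],None,fx=3.6,fy=3.6,interpolation=cv2.INTER_CUBIC))
E
```

```text
1.7 [ 0.50810764 -0.1862398   0.27365634] [-0.55941105  0.35397457  1.58252407  0.0027904   1.20287625 -0.18129243] [-0.09874035 -0.87595308  0.78360214] 0.08702778231745047
[[-0.37   0.003  0.929]
 [-0.929  0.001 -0.37 ]
 [-0.002 -1.     0.003]]
[[ 0.     0.953  0.302 -0.084]
 [-0.    -0.302  0.953 -0.162]
 [ 1.    -0.     0.     0.   ]
 [ 0.     0.     0.     1.   ]]
cup_a_seat 0.87 [319.5  48.7] [ 0.564  -0.0479  0.024 ]
socket_a_mid 0.87 [317.1 136.2] [ 0.531  -0.1242  0.046 ]
socket_a_mid 0.53 [320.9  46.8] [ 0.5645 -0.0501  0.046 ]
socket_b_mid 0.83 [318.7 280.9] [ 0.4756 -0.267   0.047 ]
socket_c_mid 0.77 [322.9  39.9] [ 0.5673 -0.0475  0.06  ]
socket_d_mid 0.77 [320.6 210. ] [ 0.5079 -0.1913  0.06  ]
socket_d_mid 0.53 [320.8  39.3] [ 0.5658 -0.0464  0.06  ]
socket_d_mid 0.35 [319.3  48.8] [ 0.5616 -0.0532  0.06  ]
dish_floor 0.57 [320.5 329.5] [ 0.4515 -0.3332  0.03  ]
```

View pics/w0.png

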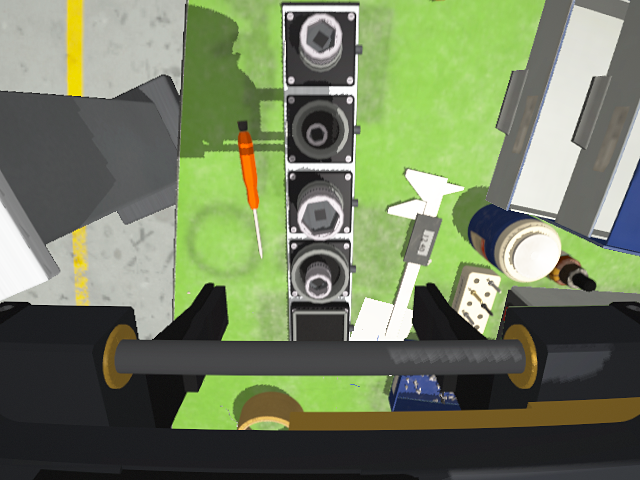

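The wrist view shows the row along column 320: socket c at (320,38), a at (318,132), d at (321,210), b at (319,280) and the dish at (320,325). I'll enlarge it to tell cups c and d apart.

```bash
python3 - <<'E'
import cv2,numpy as np
im=cv2.imread('pics/w0.png')
a=cv2.resize(im[90:170,280:362],None,fx=4.5,fy=4.5,interpolation=cv2.INTER_CUBIC)
b=cv2.resize(im[232:312,280:362],None,fx=4.5,fy=4.5,interpolation=cv2.INTER_CUBIC)
cv2.imwrite('pics/w0c.png',np.hstack([a,b]))
E
```

```text
(no output)
```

View pics/w0c.png

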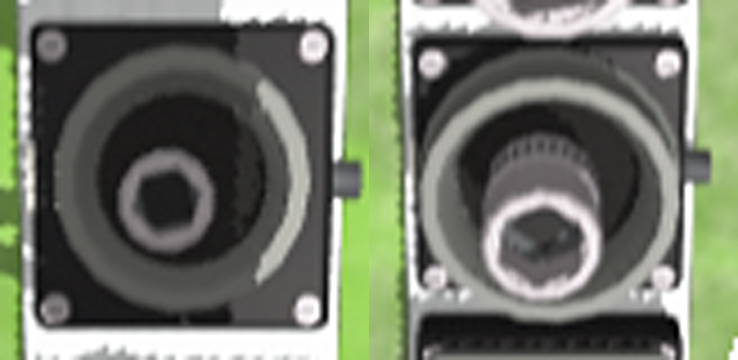

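View pics/t1.png

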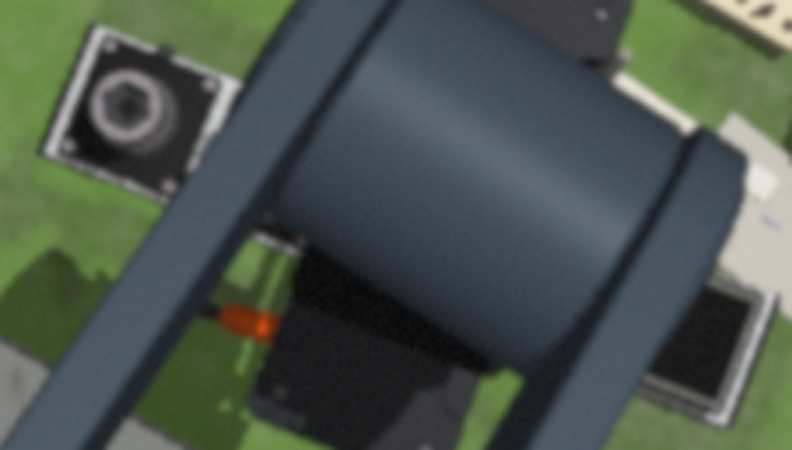

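Rim-to-foot ratios put the left cup at about 57 mm, so it is cup_c and holds a. The right cup is about 62 mm, so it is cup_d and holds b.

```bash
python3 - <<'E'
from h import *
o=get_obs()
P=np.array(o['position']); Rm=R.from_quat(o['tool_rot'])
pts={'rim_c':((320.4,129.6),.042),'rim_d':((320.2,276.4),.042),'a':((316.9,134.4),.068),'b':((318.4,286.4),.070),'c':((320,38),.083),'d':((320.5,213),.087)}
for k,(p,z) in pts.items():
    w=at_z('wrist',p,z,o); print(k,w.round(4),'tool mm',(Rm.inv().apply(w-P)*1000).round(1))
for k in ['cup_a_seat','cup_b_seat','cup_c_seat','cup_d_seat']:
  pass
E
```

```text
rim_c [ 0.5326 -0.1265  0.042 ] tool mm [-71.8 230.3   0.9]
rim_d [ 0.4733 -0.2705  0.042 ] tool mm [ 83.9 230.3   0.7]
a [ 0.5282 -0.1286  0.068 ] tool mm [-68.3 204.3  -2.3]
b [ 0.4719 -0.2691  0.07  ] tool mm [ 83.1 202.3  -1.1]
c [ 0.5608 -0.0564  0.083 ] tool mm [-147.4  189.3    0.5]
d [ 0.5048 -0.1943  0.087 ] tool mm [  1.3 185.3   0.9]
```

```bash
python3 - <<'E'
from h import *
o=get_obs(); print(o['time'],o['position'],np.round(o['joint_velocities'],4)); print(R.from_quat(o['tool_rot']).as_matrix().round(4))
E
```

```text
2.1 [ 0.50456078 -0.19267341  0.2723405 ] [ 0.0047  0.0001 -0.002   0.0013 -0.0013  0.0015]
[[-3.793e-01 -4.000e-04  9.253e-01]
 [-9.253e-01  1.000e-04 -3.793e-01]
 [ 1.000e-04 -1.000e+00 -5.000e-04]]
```

```bash
python3 - <<'E'
from h import *
o=get_obs(); im=camera('wrist'); print(o['time'],o['position'])
cv2.imwrite('pics/w1.png',cv2.resize(im[0:350,270:370],None,fx=1.7,fy=1.7))
a=cv2.resize(im[0:175,275:367],None,fx=3.4,fy=3.4,interpolation=cv2.INTER_CUBIC)
b=cv2.resize(im[175:350,275:367],None,fx=3.4,fy=3.4,interpolation=cv2.INTER_CUBIC)
cv2.imwrite('pics/w1.png',np.hstack([a,b])); print(a.shape)
E
```

```text
2.1 [ 0.50456078 -0.19267341  0.2723405 ]
(595, 313, 3)
```

View pics/w1.png

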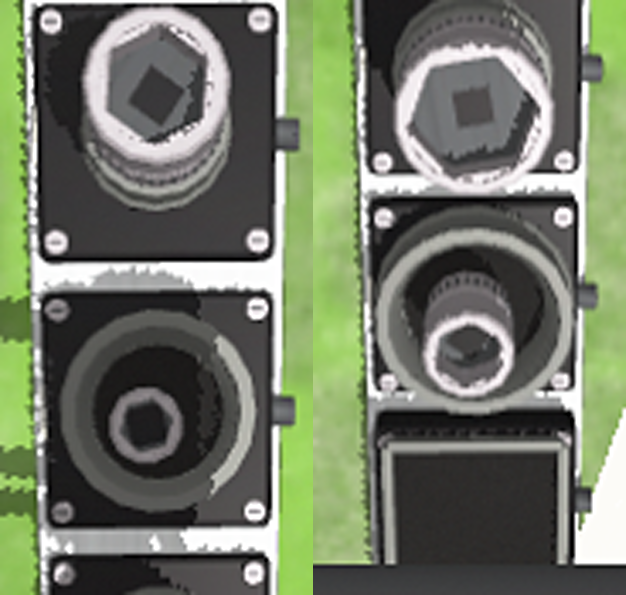

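```bash
python3 - <<'E'
from h import *
o=get_obs()
P=np.array(o['position']); Rm=R.from_quat(o['tool_rot'])
def L(u,v): return (u/3.4+275-.35,v/3.4-.35) if u<313 else ((u-313)/3.4+275-.35,v/3.4+175-.35)
pts={'rim_c':[(158,410),.042],'rim_d':[(474,321),.042],'a':[(145,425),.068],'b':[(468,353),.070],'c':[(156,84),.083],'d':[(474,113),.087],
'dishlipL':[(390,440),.035],'dishlipR':[(564,440),.035]}
for i,s in enumerate([(50,20),(260,20),(56,241),(258,240),(57,310),(256,308),(62,512),(255,511),(384,217),(562,216),(384,381),(558,381)]): pts[f's{i}']=[s,.023]
for k,(p,z) in pts.items():
    w=at_z('wrist',L(*p),z,o); print(k,w.round(4),'tool mm',(Rm.inv().apply(w-P)*1000).round(1))
E
```

```text
rim_c [ 0.5366 -0.1185  0.042 ] tool mm [-80.7 230.4   1.6]
rim_d [ 0.4785 -0.2632  0.042 ] tool mm [ 75.2 230.4   2.7]
a [ 0.5319 -0.1206  0.068 ] tool mm [-77.  204.4  -2. ]
b [ 0.4771 -0.2615  0.07  ] tool mm [ 74.2 202.4   0.7]
c [ 0.5653 -0.0468  0.083 ] tool mm [-157.9  189.4    0.9]
d [ 0.508  -0.1902  0.087 ] tool mm [ -3.5 185.4   2.3]
dishlipL [ 0.435  -0.2951  0.035 ] tool mm [121.2 237.4 -25.5]
dishlipR [ 0.4893 -0.3173  0.035 ] tool mm [121.3 237.4  33.2]
s0 [ 0.549  -0.0082  0.023 ] tool mm [-187.4  249.4  -28.8]
s1 [ 0.6037 -0.0306  0.023 ] tool mm [-187.4  249.3   30.3]
s2 [ 0.5272 -0.0631  0.023 ] tool mm [-128.4  249.4  -28.1]
s3 [ 0.5818 -0.0852  0.023 ] tool mm [-128.7  249.4   30.8]
s4 [ 0.5199 -0.0808  0.023 ] tool mm [-109.2  249.4  -28.1]
s5 [ 0.5745 -0.1026  0.023 ] tool mm [-109.8  249.4   30.6]
s6 [ 0.498  -0.1354  0.023 ] tool mm [-50.4 249.4 -27.7]
s7 [ 0.5529 -0.1576  0.023 ] tool mm [-50.7 249.4  31.5]
s8 [ 0.4623 -0.2251  0.023 ] tool mm [ 46.2 249.4 -26.7]
s9 [ 0.5164 -0.247   0.023 ] tool mm [ 45.8 249.4  31.6]
s10 [ 0.4389 -0.2791  0.023 ] tool mm [105.  249.4 -27.9]
s11 [ 0.494  -0.3017  0.023 ] tool mm [105.  249.4  31.6]
```

Measurements agree: the places are 78 mm apart, the screws 59 mm apart, and the rail is aligned to within 0.4°. Going for socket a.

>>> {"fn": "drive_tool", "kwargs": {
  "plan": [
    [-77, 100, -2, 0, 0, 0, 60],
    [-77, 150, -2, 0, 0, 0, 60],
    [-77, 150, -2, 0, 0, 0, 60],
    [-77, 190, -2, 0, 0, 0, 60],
    [-77, 226, -2, 0, 0, 0, 60],
    [-77, 226, -2, 0, 0, 0, 60],
    [-77, 226, -2, 0, 0, 0, 60],
    [-77, 226, -2, 0, 0, 0, 60],
    [-77, 226, -2, 0, 0, 0, 60]
  ],
  "newtons": 20
}}

```text
time: 3.05
position: [0.5327, -0.1198, 0.0478]
tool_rot: [0.394, -0.586, 0.587, -0.395]
ft_force: [-0.0, 0.3, 0.2]
grip_width: 0.0601
```

>>> {"fn": "drive_tool", "kwargs": {
  "plan": [
    [0, 0, 0, 0, 0, 0, 10],
    [0, 0, 0, 0, 0, 0, 10],
    [0, 0, 0, 0, 0, 0, 10],
    [0, 0, 0, 0, 0, 0, 10],
    [0, 0, 0, 0, 0, 0, 10],
    [0, 0, 0, 0, 0, 0, 10],
    [0, 0, 0, 0, 0, 0, 10]
  ],
  "newtons": 25
}}

```text
time: 3.75
position: [0.5324, -0.1192, 0.0465]
tool_rot: [-0.395, 0.587, -0.587, 0.395]
ft_force: [0.3, 0.8, 1.2]
grip_width: 0.0191
```

>>> {"fn": "drive_tool", "kwargs": {
  "plan": [
    [0, -45, 0, 0, 0, 0, 10],
    [0, -90, 0, 0, 0, 0, 10],
    [40, -90, 0, 0, 0, 0, 10],
    [80, -90, 2, 0, 0, 0, 10],
    [120, -90, 3, 0, 0, 0, 10],
    [160, -90, 4, 0, 0, 0, 10],
    [200, -90, 4, 0, 0, 0, 10],
    [232, -90, 5, 0, 0, 0, 10],
    [232, -90, 5, 0, 0, 0, 10],
    [232, -90, 5, 0, 0, 0, 10]
  ]
}}

```text
time: 4.75
position: [0.449, -0.3363, 0.1362]
tool_rot: [-0.394, 0.588, -0.587, 0.394]
ft_force: [-0.1, 0.0, -0.1]
grip_width: 0.0193
```

>>> {"fn": "drive_tool", "kwargs": {
  "plan": [
    [0, 40, 0, 0, 0, 0, 10],
    [0, 60, 0, 0, 0, 0, 10],
    [0, 76, 0, 0, 0, 0, 10],
    [0, 83, 0, 0, 0, 0, 10],
    [0, 83, 0, 0, 0, 0, 10],
    [0, 83, 0, 0, 0, 0, 10],
    [0, 83, 0, 0, 0, 0, 10],
    [0, 83, 0, 0, 0, 0, 10]
  ]
}}

```text
time: 5.55
position: [0.4499, -0.3359, 0.054]
tool_rot: [0.395, -0.586, 0.587, -0.395]
ft_force: [0.9, -1.6, -0.3]
grip_width: 0.0194
```

>>> {"fn": "drive_tool", "kwargs": {
  "plan": [
    [0, 1, 0, 0, 0, 0, 10],
    [0, 1, 0, 0, 0, 0, 10],
    [0, 1, 0, 0, 0, 0, 45],
    [0, 1, 0, 0, 0, 0, 45],
    [0, 1, 0, 0, 0, 0, 45],
    [0, 1, 0, 0, 0, 0, 45],
    [0, -40, 0, 0, 0, 0, 70],
    [0, -80, 0, 0, 0, 0, 70],
    [0, -120, 0, 0, 0, 0, 70],
    [0, -120, 0, 0, 0, 0, 70]
  ]
}}

```text
time: 6.55
position: [0.4524, -0.339, 0.1791]
tool_rot: [0.394, -0.582, 0.591, -0.395]
ft_force: [0.3, -0.7, -0.5]
grip_width: 0.0661
```

>>> {"fn": "drive_tool", "kwargs": {
  "plan": [
    [-45, 0, 0, 0, 0, 0, 70],
    [-90, 0, 0, 0, 0, 0, 70],
    [-135, 0, 0, 0, 0, 0, 70],
    [-180, 0, -1, 0, 0, 0, 70],
    [-225, 0, -1, 0, 0, 0, 70],
    [-270, 0, -2, 0, 0, 0, 70],
    [-312, 0, -2, 0, 0, 0, 70],
    [-312, 0, -2, 0, 0, 0, 70],
    [-312, 0, -2, 0, 0, 0, 70],
    [-312, 0, -2, 0, 0, 0, 70]
  ]
}}

```text
time: 7.55
position: [0.5647, -0.0471, 0.173]
tool_rot: [-0.395, 0.587, -0.587, 0.394]
ft_force: [0.4, -0.2, -0.3]
grip_width: 0.07
```

>>> {"fn": "drive_tool", "kwargs": {
  "plan": [
    [0, 30, 0, 0, 0, 0, 70],
    [0, 60, 0, 0, 0, 0, 70],
    [0, 90, 0, 0, 0, 0, 70],
    [0, 116, 0, 0, 0, 0, 70],
    [0, 116, 0, 0, 0, 0, 70],
    [0, 116, 0, 0, 0, 0, 70],
    [0, 116, 0, 0, 0, 0, 70],
    [0, 116, 0, 0, 0, 0, 70]
  ]
}}

```text
time: 8.35
position: [0.5664, -0.047, 0.0591]
tool_rot: [0.394, -0.586, 0.588, -0.395]
ft_force: [0.5, -0.2, 0.1]
grip_width: 0.0699
```

>>> {"fn": "drive_tool", "kwargs": {
  "plan": [
    [0, 0, 0, 0, 0, 0, 25],
    [0, 0, 0, 0, 0, 0, 25],
    [0, 0, 0, 0, 0, 0, 25],
    [0, 0, 0, 0, 0, 0, 25],
    [0, 0, 0, 0, 0, 0, 25],
    [0, 0, 0, 0, 0, 0, 25],
    [0, 0, 0, 0, 0, 0, 25]
  ],
  "newtons": 35
}}

```text
time: 9.05
position: [0.5653, -0.0462, 0.0575]
tool_rot: [-0.395, 0.587, -0.587, 0.395]
ft_force: [0.7, 0.6, 0.6]
grip_width: 0.035
```

>>> {"fn": "drive_tool", "kwargs": {
  "plan": [
    [0, -20, 0, 0, 0, 0, 25],
    [0, -40, 0, 0, 0, 0, 25],
    [0, -60, 0, 0, 0, 0, 25],
    [0, -60, 0, 0, 0, 0, 25],
    [0, -60, 0, 0, 0, 0, 25]
  ]
}}

```text
time: 9.55
position: [0.565, -0.0462, 0.1172]
tool_rot: [-0.395, 0.587, -0.587, 0.395]
ft_force: [-0.7, 0.3, -3.1]
grip_width: 0.0353
```

>>> {"fn": "drive_tool", "kwargs": {
  "plan": [
    [40, 0, 0, 0, 0, 0, 25],
    [78, 0, 1, 0, 0, 0, 25],
    [78, 0, 1, 0, 0, 0, 25],
    [78, 0, 1, 0, 0, 0, 25],
    [78, 20, 1, 0, 0, 0, 25],
    [78, 40, 1, 0, 0, 0, 25],
    [78, 55, 1, 0, 0, 0, 25],
    [78, 67, 1, 0, 0, 0, 25],
    [78, 67, 1, 0, 0, 0, 25],
    [78, 67, 1, 0, 0, 0, 25]
  ]
}}

```text
time: 10.55
position: [0.5369, -0.1183, 0.0503]
tool_rot: [-0.395, 0.587, -0.586, 0.395]
ft_force: [0.5, 0.1, -2.5]
grip_width: 0.0356
```

>>> {"fn": "drive_tool", "kwargs": {
  "plan": [
    [0, 1, 0, 0, 0, 0, 25],
    [0, 1, 0, 0, 0, 0, 25],
    [0, 1, 0, 0, 0, 0, 25]
  ]
}}

```text
time: 10.85
position: [0.5371, -0.119, 0.05]
tool_rot: [0.395, -0.586, 0.587, -0.395]
ft_force: [0.0, -0.4, -2.0]
grip_width: 0.035
```

>>> {"fn": "drive_tool", "kwargs": {
  "plan": [
    [0, 1, 0, 0, 0, 0, 25],
    [0, 1, 0, 0, 0, 0, 52],
    [0, 1, 0, 0, 0, 0, 52],
    [0, 1, 0, 0, 0, 0, 52],
    [0, 1, 0, 0, 0, 0, 52],
    [0, -30, 0, 0, 0, 0, 60],
    [0, -70, 0, 0, 0, 0, 60],
    [0, -110, 0, 0, 0, 0, 60],
    [0, -150, 0, 0, 0, 0, 60],
    [0, -150, 0, 0, 0, 0, 60]
  ]
}}

```text
time: 11.85
position: [0.5406, -0.1204, 0.2054]
tool_rot: [0.392, -0.583, 0.591, -0.397]
ft_force: [0.2, -0.1, 0.6]
grip_width: 0.0599
```

>>> {"fn": "drive_tool", "kwargs": {
  "plan": [
    [50, -30, 0, 0, 0, 0, 60],
    [80, -60, 0, 0, 0, 0, 60],
    [80, -60, 0, 0, 0, 0, 60],
    [80, -60, 0, 0, 0, 0, 60],
    [80, -60, 0, 0, 0, 0, 60]
  ]
}}

```text
time: 12.35
position: [0.5058, -0.1917, 0.2581]
tool_rot: [-0.395, 0.588, -0.585, 0.394]
ft_force: [-0.5, -0.0, -0.5]
grip_width: 0.0603
```

```bash
python3 - <<'E'
from h import *
o=get_obs(); im=camera('wrist'); print(o['time'],o['position'],np.abs(o['joint_velocities']).max())
np.save('o2.npy',[*o['position'],*o['tool_rot']])
a=cv2.resize(im[0:175,275:367],None,fx=3.4,fy=3.4,interpolation=cv2.INTER_CUBIC)
b=cv2.resize(im[175:350,275:367],None,fx=3.4,fy=3.4,interpolation=cv2.INTER_CUBIC)
cv2.imwrite('pics/w2.png',np.hstack([a,b]))
E
```

```text
12.35 [ 0.50584917 -0.19173729  0.25806898] 0.013260165884977724
```

View pics/w2.png

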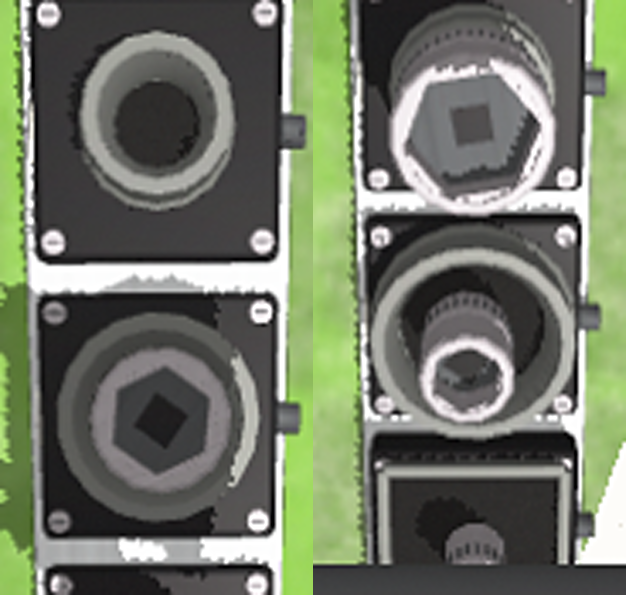

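Socket c now sits centred and low in cup_c at (160,418), cup_a's rim is at (158,113), and socket a stands in the dish.

```bash
python3 - <<'E'
from h import *
v=np.load('o2.npy'); o=dict(position=v[:3],tool_rot=v[3:]); P=v[:3]; Rm=R.from_quat(v[3:])
def L(u,v): return (u/3.4+275-.35,v/3.4-.35) if u<313 else ((u-313)/3.4+275-.35,v/3.4+175-.35)
pts={'rim_a':[(158,113),.042],'c':[(160,418),.074],'rim_c':[(157.5,416),.042],'rim_d':[(473,342),.042],'b':[(467,377),.070],'d':[(472,138),.087]}
for i,s in enumerate([(47,13),(265,13),(53,242),(262,240)]): pts[f's{i}']=[s,.023]
for k,(p,z) in pts.items():
    w=at_z('wrist',L(*p),z,o); print(k,w.round(4))
E
```

```text
rim_a [ 0.5657 -0.0468  0.042 ]
c [ 0.537  -0.1188  0.074 ]
rim_c [ 0.5365 -0.1184  0.042 ]
rim_d [ 0.4787 -0.2629  0.042 ]
b [ 0.4773 -0.2615  0.07  ]
d [ 0.507  -0.1919  0.087 ]
s0 [ 0.5487 -0.0084  0.023 ]
s1 [ 0.6035 -0.0308  0.023 ]
s2 [ 0.527  -0.0634  0.023 ]
s3 [ 0.5817 -0.0851  0.023 ]
```

>>> {"fn": "drive_tool", "kwargs": {
  "plan": [
    [50, 30, 1, 0, 0, 0, 60],
    [100, 50, 2, 0, 0, 0, 60],
    [155, 80, 3, 0, 0, 0, 60],
    [155, 100, 3, 0, 0, 0, 60],
    [155, 140, 3, 0, 0, 0, 60],
    [155, 180, 3, 0, 0, 0, 60],
    [155, 205, 3, 0, 0, 0, 60],
    [155, 205, 3, 0, 0, 0, 60],
    [155, 205, 3, 0, 0, 0, 60],
    [155, 205, 3, 0, 0, 0, 60]
  ]
}}

```text
time: 13.4
position: [0.4521, -0.3379, 0.0556]
tool_rot: [0.395, -0.586, 0.587, -0.395]
ft_force: [0.9, 1.3, -0.0]
grip_width: 0.0597
```

>>> {"fn": "drive_tool", "kwargs": {
  "plan": [
    [0, 0, 0, 0, 0, 0, 10],
    [0, 0, 0, 0, 0, 0, 10],
    [0, 0, 0, 0, 0, 0, 10],
    [0, 0, 0, 0, 0, 0, 10],
    [0, 0, 0, 0, 0, 0, 10],
    [0, 0, 0, 0, 0, 0, 10],
    [0, 0, 0, 0, 0, 0, 10]
  ],
  "newtons": 25
}}

```text
time: 14.1
position: [0.451, -0.3377, 0.0546]
tool_rot: [-0.395, 0.587, -0.587, 0.395]
ft_force: [0.8, 0.0, 0.6]
grip_width: 0.0195
```

>>> {"fn": "drive_tool", "kwargs": {
  "plan": [
    [0, -40, 0, 0, 0, 0, 10],
    [0, -80, 0, 0, 0, 0, 10],
    [0, -100, 0, 0, 0, 0, 10],
    [0, -100, 0, 0, 0, 0, 10],
    [0, -100, 0, 0, 0, 0, 10]
  ]
}}

```text
time: 14.6
position: [0.4508, -0.3374, 0.1543]
tool_rot: [-0.395, 0.587, -0.587, 0.395]
ft_force: [0.2, 0.3, -0.6]
grip_width: 0.0192
```

>>> {"fn": "drive_tool", "kwargs": {
  "plan": [
    [-45, 0, 0, 0, 0, 0, 10],
    [-90, 0, -1, 0, 0, 0, 10],
    [-135, 0, -2, 0, 0, 0, 10],
    [-180, 0, -2, 0, 0, 0, 10],
    [-225, 0, -3, 0, 0, 0, 10],
    [-270, 0, -4, 0, 0, 0, 10],
    [-312, 0, -4, 0, 0, 0, 10],
    [-312, 0, -4, 0, 0, 0, 10],
    [-312, 0, -4, 0, 0, 0, 10],
    [-312, 0, -4, 0, 0, 0, 10]
  ]
}}

```text
time: 15.6
position: [0.5639, -0.0478, 0.1532]
tool_rot: [-0.395, 0.588, -0.586, 0.394]
ft_force: [0.7, 0.3, -0.2]
grip_width: 0.0194
```

>>> {"fn": "drive_tool", "kwargs": {
  "plan": [
    [0, 40, 0, 0, 0, 0, 10],
    [0, 70, 0, 0, 0, 0, 10],
    [0, 82, 0, 0, 0, 0, 10],
    [0, 82, 0, 0, 0, 0, 10],
    [0, 82, 0, 0, 0, 0, 10],
    [0, 82, 0, 0, 0, 0, 10]
  ]
}}

```text
time: 16.2
position: [0.5661, -0.0479, 0.074]
tool_rot: [0.394, -0.586, 0.588, -0.395]
ft_force: [-0.0, 0.4, 0.1]
grip_width: 0.0194
```

>>> {"fn": "drive_tool", "kwargs": {
  "plan": [
    [-1, 0, 0, 0, 0, 0, 10],
    [-1, 8, 0, 0, 0, 0, 10],
    [-1, 14, 0, 0, 0, 0, 10],
    [-1, 19, 0, 0, 0, 0, 10],
    [-1, 23, 0, 0, 0, 0, 10],
    [-1, 23, 0, 0, 0, 0, 10],
    [-1, 23, 0, 0, 0, 0, 10]
  ]
}}

```text
time: 16.9
position: [0.5653, -0.0463, 0.0493]
tool_rot: [-0.395, 0.587, -0.587, 0.395]
ft_force: [0.6, -1.3, -1.2]
grip_width: 0.0192
```

Bottom reached, with little force. Release, rise, and move over b.

>>> {"fn": "drive_tool", "kwargs": {
  "plan": [
    [0, 0, 0, 0, 0, 0, 45],
    [0, 0, 0, 0, 0, 0, 45],
    [0, 0, 0, 0, 0, 0, 45],
    [0, 0, 0, 0, 0, 0, 45],
    [0, -40, 0, 0, 0, 0, 60],
    [0, -80, 0, 0, 0, 0, 60],
    [0, -120, 0, 0, 0, 0, 60],
    [0, -120, 0, 0, 0, 0, 60],
    [0, -120, 0, 0, 0, 0, 60]
  ]
}}

```text
time: 17.8
position: [0.5658, -0.0464, 0.1707]
tool_rot: [0.394, -0.586, 0.587, -0.395]
ft_force: [-0.2, -0.3, 0.8]
grip_width: 0.0596
```

>>> {"fn": "drive_tool", "kwargs": {
  "plan": [
    [45, 0, 0, 0, 0, 0, 60],
    [90, 0, 0, 0, 0, 0, 60],
    [135, 0, 0, 0, 0, 0, 60],
    [180, 0, 0, 0, 0, 0, 60],
    [225, 0, 0, 0, 0, 0, 60],
    [232, 0, 1, 0, 0, 0, 60],
    [232, 0, 1, 0, 0, 0, 60],
    [232, 0, 1, 0, 0, 0, 60]
  ]
}}

```text
time: 18.6
position: [0.4783, -0.2601, 0.1684]
tool_rot: [-0.395, 0.588, -0.586, 0.395]
ft_force: [-0.5, 0.3, -1.1]
grip_width: 0.0602
```

>>> {"fn": "drive_tool", "kwargs": {
  "plan": [
    [1, 40, 0, 0, 0, 0, 60],
    [1, 80, 0, 0, 0, 0, 60],
    [1, 110, 0, 0, 0, 0, 60],
    [1, 122, 0, 0, 0, 0, 60],
    [1, 122, 0, 0, 0, 0, 60],
    [1, 122, 0, 0, 0, 0, 60],
    [1, 122, 0, 0, 0, 0, 60]
  ]
}}

```text
time: 19.3
position: [0.4796, -0.2629, 0.0491]
tool_rot: [0.395, -0.586, 0.588, -0.395]
ft_force: [-0.1, -0.4, -0.1]
grip_width: 0.0599
```

>>> {"fn": "drive_tool", "kwargs": {
  "plan": [
    [0, 0, 0, 0, 0, 0, 18],
    [0, 0, 0, 0, 0, 0, 18],
    [0, 0, 0, 0, 0, 0, 18],
    [0, 0, 0, 0, 0, 0, 18],
    [0, 0, 0, 0, 0, 0, 18],
    [0, 0, 0, 0, 0, 0, 18]
  ],
  "newtons": 30
}}

```text
time: 19.9
position: [0.4782, -0.2624, 0.0476]
tool_rot: [-0.395, 0.587, -0.587, 0.395]
ft_force: [-0.8, -0.0, 0.8]
grip_width: 0.0273
```

>>> {"fn": "drive_tool", "kwargs": {
  "plan": [
    [0, -40, 0, 0, 0, 0, 18],
    [0, -80, 0, 0, 0, 0, 18],
    [0, -90, 0, 0, 0, 0, 18],
    [0, -90, 0, 0, 0, 0, 18],
    [0, -90, 0, 0, 0, 0, 18]
  ]
}}

```text
time: 20.4
position: [0.4777, -0.2618, 0.1365]
tool_rot: [-0.395, 0.587, -0.586, 0.394]
ft_force: [-0.3, 0.1, -1.4]
grip_width: 0.0273
```

>>> {"fn": "drive_tool", "kwargs": {
  "plan": [
    [40, 0, 1, 0, 0, 0, 18],
    [79, 0, 2, 0, 0, 0, 18],
    [79, 0, 2, 0, 0, 0, 18],
    [79, 30, 2, 0, 0, 0, 18],
    [79, 60, 2, 0, 0, 0, 18],
    [79, 75, 2, 0, 0, 0, 18],
    [79, 82, 2, 0, 0, 0, 18],
    [79, 82, 2, 0, 0, 0, 18],
    [79, 82, 2, 0, 0, 0, 18],
    [79, 82, 2, 0, 0, 0, 18]
  ]
}}

```text
time: 21.4
position: [0.4507, -0.3362, 0.0554]
tool_rot: [-0.395, 0.587, -0.587, 0.395]
ft_force: [0.2, -0.2, -1.3]
grip_width: 0.0276
```

>>> {"fn": "drive_tool", "kwargs": {
  "plan": [
    [0, 1, 0, 0, 0, 0, 18],
    [0, 1, 0, 0, 0, 0, 50],
    [0, 1, 0, 0, 0, 0, 50],
    [0, 1, 0, 0, 0, 0, 50],
    [0, 1, 0, 0, 0, 0, 50],
    [0, -40, 0, 0, 0, 0, 70],
    [0, -80, 0, 0, 0, 0, 70],
    [0, -115, 0, 0, 0, 0, 75],
    [0, -115, 0, 0, 0, 0, 75],
    [0, -115, 0, 0, 0, 0, 75]
  ]
}}

```text
time: 22.4
position: [0.4508, -0.3366, 0.1714]
tool_rot: [0.395, -0.586, 0.587, -0.395]
ft_force: [-0.8, 0.3, -1.2]
grip_width: 0.0741
```

>>> {"fn": "drive_tool", "kwargs": {
  "plan": [
    [-45, 0, 0, 0, 0, 0, 75],
    [-90, 0, -1, 0, 0, 0, 75],
    [-135, 0, -2, 0, 0, 0, 75],
    [-156, 0, -3, 0, 0, 0, 75],
    [-156, 0, -3, 0, 0, 0, 75],
    [-156, 0, -3, 0, 0, 0, 75],
    [-156, 0, -3, 0, 0, 0, 75]
  ]
}}

```text
time: 23.1
position: [0.506, -0.1916, 0.1697]
tool_rot: [-0.395, 0.587, -0.587, 0.394]
ft_force: [-0.0, -1.5, 0.8]
grip_width: 0.0751
```

>>> {"fn": "drive_tool", "kwargs": {
  "plan": [
    [0, 40, 0, 0, 0, 0, 75],
    [0, 80, 0, 0, 0, 0, 75],
    [0, 105, 0, 0, 0, 0, 75],
    [0, 113, 0, 0, 0, 0, 75],
    [0, 113, 0, 0, 0, 0, 75],
    [0, 113, 0, 0, 0, 0, 75],
    [0, 113, 0, 0, 0, 0, 75]
  ]
}}

```text
time: 23.8
position: [0.5075, -0.1917, 0.059]
tool_rot: [0.394, -0.586, 0.588, -0.395]
ft_force: [0.5, -0.4, 0.1]
grip_width: 0.075
```

>>> {"fn": "drive_tool", "kwargs": {
  "plan": [
    [0, 0, 0, 0, 0, 0, 32],
    [0, 0, 0, 0, 0, 0, 32],
    [0, 0, 0, 0, 0, 0, 32],
    [0, 0, 0, 0, 0, 0, 32],
    [0, 0, 0, 0, 0, 0, 32],
    [0, 0, 0, 0, 0, 0, 32]
  ],
  "newtons": 40
}}

```text
time: 24.4
position: [0.5069, -0.1909, 0.0577]
tool_rot: [0.395, -0.586, 0.587, -0.395]
ft_force: [1.4, -0.8, 1.6]
grip_width: 0.0434
```

>>> {"fn": "drive_tool", "kwargs": {
  "plan": [
    [0, -20, 0, 0, 0, 0, 32],
    [0, -50, 0, 0, 0, 0, 32],
    [0, -70, 0, 0, 0, 0, 32],
    [0, -70, 0, 0, 0, 0, 32],
    [0, -70, 0, 0, 0, 0, 32]
  ]
}}

```text
time: 24.9
position: [0.5059, -0.1904, 0.1269]
tool_rot: [-0.395, 0.587, -0.586, 0.394]
ft_force: [-0.8, 0.1, -4.9]
grip_width: 0.0431
```

>>> {"fn": "drive_tool", "kwargs": {
  "plan": [
    [40, 0, 1, 0, 0, 0, 32],
    [78, 0, 2, 0, 0, 0, 32],
    [78, 0, 2, 0, 0, 0, 32],
    [78, 0, 2, 0, 0, 0, 32],
    [78, 25, 2, 0, 0, 0, 32],
    [78, 45, 2, 0, 0, 0, 32],
    [78, 58, 2, 0, 0, 0, 32],
    [78, 70, 2, 0, 0, 0, 32],
    [78, 77, 2, 0, 0, 0, 32],
    [78, 77, 2, 0, 0, 0, 32]
  ]
}}

```text
time: 25.9
position: [0.479, -0.2634, 0.0499]
tool_rot: [-0.395, 0.587, -0.586, 0.395]
ft_force: [-0.2, -0.7, -3.1]
grip_width: 0.0432
```

>>> {"fn": "drive_tool", "kwargs": {
  "plan": [
    [0, 0, 0, 0, 0, 0, 32],
    [0, 0, 0, 0, 0, 0, 32],
    [0, 0, 0, 0, 0, 0, 32]
  ]
}}

```text
time: 26.2
position: [0.4793, -0.264, 0.0512]
tool_rot: [0.395, -0.586, 0.587, -0.395]
ft_force: [-0.1, 0.6, -4.2]
grip_width: 0.0433
```

>>> {"fn": "drive_tool", "kwargs": {
  "plan": [
    [0, 1, 0, 0, 0, 0, 32],
    [0, 1, 0, 0, 0, 0, 32],
    [0, 1, 0, 0, 0, 0, 60],
    [0, 1, 0, 0, 0, 0, 60],
    [0, 1, 0, 0, 0, 0, 60],
    [0, 1, 0, 0, 0, 0, 60],
    [0, -40, 0, 0, 0, 0, 60],
    [0, -80, 0, 0, 0, 0, 60],
    [0, -125, 0, 0, 0, 0, 60],
    [0, -125, 0, 0, 0, 0, 60]
  ]
}}

```text
time: 27.2
position: [0.4825, -0.2665, 0.1816]
tool_rot: [0.393, -0.582, 0.591, -0.396]
ft_force: [1.1, 0.1, 0.2]
grip_width: 0.0603
```

>>> {"fn": "drive_tool", "kwargs": {
  "plan": [
    [-50, -50, 0, 0, 0, 0, 60],
    [-78, -82, 0, 0, 0, 0, 60],
    [-78, -82, 0, 0, 0, 0, 60],
    [-78, -82, 0, 0, 0, 0, 60],
    [-78, -82, 0, 0, 0, 0, 60],
    [-78, -82, 0, 0, 0, 0, 60]
  ]
}}

```text
time: 27.8
position: [0.5071, -0.192, 0.2555]
tool_rot: [-0.395, 0.588, -0.586, 0.394]
ft_force: [0.2, 0.4, -1.7]
grip_width: 0.0602
```

```bash
python3 - <<'E'
from h import *
o=get_obs(); im=camera('wrist'); print(o['time'],o['position'],np.abs(o['joint_velocities']).max())
np.save('o3.npy',[*o['position'],*o['tool_rot']])
a=cv2.resize(im[0:175,275:367],None,fx=3.4,fy=3.4,interpolation=cv2.INTER_CUBIC)
b=cv2.resize(im[175:350,275:367],None,fx=3.4,fy=3.4,interpolation=cv2.INTER_CUBIC)
cv2.imwrite('pics/w3.png',np.hstack([a,b]))
E
```

```text
27.8 [ 0.50705302 -0.19195659  0.25549083] 0.005778714958055967
```

View pics/w3.png

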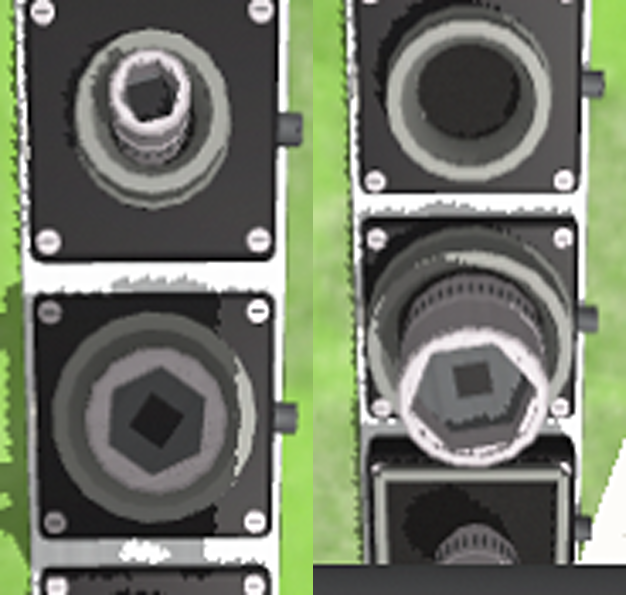

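The view shows a in cup_a, c in cup_c, d in cup_d at (473,395), cup_b empty with its rim at (469,98), and b in the dish.

```bash
python3 - <<'E'
from h import *
v=np.load('o3.npy'); o=dict(position=v[:3],tool_rot=v[3:])
def L(u,v): return (u/3.4+275-.35,v/3.4-.35) if u<313 else ((u-313)/3.4+275-.35,v/3.4+175-.35)
pts={'rim_b':[(469,98),.042],'a':[(149,92),.068],'rim_a':[(153,111),.042],'c':[(156,419),.074],'rim_c':[(153,417),.042],'d':[(473,395),.078]}
for k,(p,z) in pts.items(): print(k,at_z('wrist',L(*p),z,o).round(4))
E
```

```text
rim_b [ 0.5078 -0.1906  0.042 ]
a [ 0.5645 -0.0472  0.068 ]
rim_a [ 0.5656 -0.0468  0.042 ]
c [ 0.5371 -0.119   0.074 ]
rim_c [ 0.5363 -0.1186  0.042 ]
d [ 0.4795 -0.2631  0.078 ]
```

>>> {"fn": "drive_tool", "kwargs": {
  "plan": [
    [50, 30, 1, 0, 0, 0, 60],
    [100, 50, 2, 0, 0, 0, 60],
    [155, 80, 3, 0, 0, 0, 60],
    [155, 100, 3, 0, 0, 0, 60],
    [155, 140, 3, 0, 0, 0, 60],
    [155, 180, 3, 0, 0, 0, 60],
    [155, 201, 3, 0, 0, 0, 60],
    [155, 201, 3, 0, 0, 0, 60],
    [155, 201, 3, 0, 0, 0, 60],
    [155, 201, 3, 0, 0, 0, 60]
  ]
}}

```text
time: 28.85
position: [0.4533, -0.3372, 0.0575]
tool_rot: [0.394, -0.586, 0.588, -0.395]
ft_force: [0.6, 0.1, 0.6]
grip_width: 0.0597
```

>>> {"fn": "drive_tool", "kwargs": {
  "plan": [
    [0, 0, 0, 0, 0, 0, 18],
    [0, 0, 0, 0, 0, 0, 18],
    [0, 0, 0, 0, 0, 0, 18],
    [0, 0, 0, 0, 0, 0, 18],
    [0, 0, 0, 0, 0, 0, 18],
    [0, 0, 0, 0, 0, 0, 18]
  ],
  "newtons": 30
}}

```text
time: 29.45
position: [0.4526, -0.3361, 0.0567]
tool_rot: [-0.395, 0.587, -0.587, 0.395]
ft_force: [-2.0, 0.3, 1.4]
grip_width: 0.0275
```

>>> {"fn": "drive_tool", "kwargs": {
  "plan": [
    [0, -40, 0, 0, 0, 0, 18],
    [0, -80, 0, 0, 0, 0, 18],
    [0, -100, 0, 0, 0, 0, 18],
    [0, -100, 0, 0, 0, 0, 18],
    [0, -100, 0, 0, 0, 0, 18]
  ]
}}

```text
time: 29.95
position: [0.4524, -0.3358, 0.156]
tool_rot: [-0.395, 0.587, -0.586, 0.395]
ft_force: [-0.1, 0.1, -1.5]
grip_width: 0.0277
```

>>> {"fn": "drive_tool", "kwargs": {
  "plan": [
    [-45, 0, -1, 0, 0, 0, 18],
    [-90, 0, -2, 0, 0, 0, 18],
    [-135, 0, -3, 0, 0, 0, 18],
    [-155, 0, -4, 0, 0, 0, 18],
    [-155, 0, -4, 0, 0, 0, 18],
    [-155, 40, -4, 0, 0, 0, 18],
    [-155, 70, -4, 0, 0, 0, 18],
    [-155, 80, -4, 0, 0, 0, 18],
    [-155, 80, -4, 0, 0, 0, 18],
    [-155, 80, -4, 0, 0, 0, 18]
  ]
}}

```text
time: 30.95
position: [0.5077, -0.1919, 0.0767]
tool_rot: [0.394, -0.587, 0.587, -0.394]
ft_force: [-0.3, -0.4, -0.8]
grip_width: 0.027
```

>>> {"fn": "drive_tool", "kwargs": {
  "plan": [
    [-1, 0, 0, 0, 0, 0, 18],
    [-1, 8, 0, 0, 0, 0, 18],
    [-1, 15, 0, 0, 0, 0, 18],
    [-1, 21, 0, 0, 0, 0, 18],
    [-1, 24, 0, 0, 0, 0, 18],
    [-1, 24, 0, 0, 0, 0, 18],
    [-1, 24, 0, 0, 0, 0, 18]
  ]
}}

```text
time: 31.65
position: [0.5078, -0.1902, 0.0524]
tool_rot: [-0.395, 0.587, -0.587, 0.395]
ft_force: [0.2, -0.6, -1.2]
grip_width: 0.0274
```

>>> {"fn": "drive_tool", "kwargs": {
  "plan": [
    [0, 1, 0, 0, 0, 0, 18],
    [0, 1, 0, 0, 0, 0, 50],
    [0, 1, 0, 0, 0, 0, 50],
    [0, 1, 0, 0, 0, 0, 50],
    [0, 1, 0, 0, 0, 0, 50],
    [0, -40, 0, 0, 0, 0, 60],
    [0, -80, 0, 0, 0, 0, 60],
    [0, -120, 0, 0, 0, 0, 60],
    [0, -160, 0, 0, 0, 0, 60],
    [0, -200, 0, 0, 0, 0, 60]
  ]
}}

```text
time: 32.65
position: [0.5075, -0.19, 0.2543]
tool_rot: [0.395, -0.587, 0.587, -0.395]
ft_force: [1.2, -0.5, -0.4]
grip_width: 0.0596
```

>>> {"fn": "drive_tool", "kwargs": {
  "plan": [
    [40, 0, 0, 0, 0, 0, 60],
    [40, 0, 0, 0, 0, 0, 60],
    [40, 0, 0, 0, 0, 0, 60],
    [40, 0, 0, 0, 0, 0, 60],
    [40, 0, 0, 0, 0, 0, 60],
    [40, 0, 0, 0, 0, 0, 60]
  ]
}}

```text
time: 33.25
position: [0.4927, -0.2264, 0.2519]
tool_rot: [-0.395, 0.587, -0.586, 0.395]
ft_force: [0.6, -0.2, 0.0]
grip_width: 0.0601
```

```bash
python3 - <<'E'
from h import *
o=get_obs(); im=camera('wrist'); print(o['time'],o['position'],np.abs(o['joint_velocities']).max(),o['ft_force'])
np.save('o4.npy',[*o['position'],*o['tool_rot']])
a=cv2.resize(im[0:175,275:367],None,fx=3.4,fy=3.4,interpolation=cv2.INTER_CUBIC)
b=cv2.resize(im[175:350,275:367],None,fx=3.4,fy=3.4,interpolation=cv2.INTER_CUBIC)
cv2.imwrite('pics/w4.png',np.hstack([a,b]))
s=camera('scene'); cv2.imwrite('pics/s4.png',cv2.resize(s[190:350,220:440],None,fx=3.5,fy=3.5,interpolation=cv2.INTER_CUBIC))
E
```

```text
33.25 [ 0.49273256 -0.2264412   0.25191275] 0.003955703656264814 [ 0.57638365 -0.2247098   0.00533074]
```

View pics/w4.png

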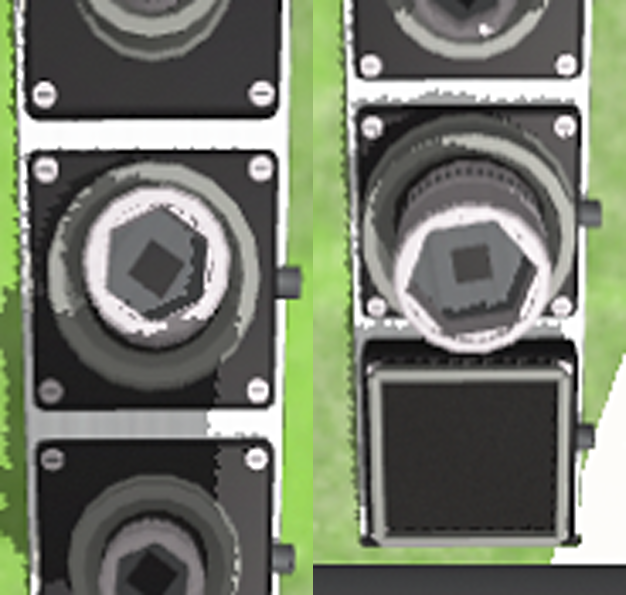

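View pics/s4.png

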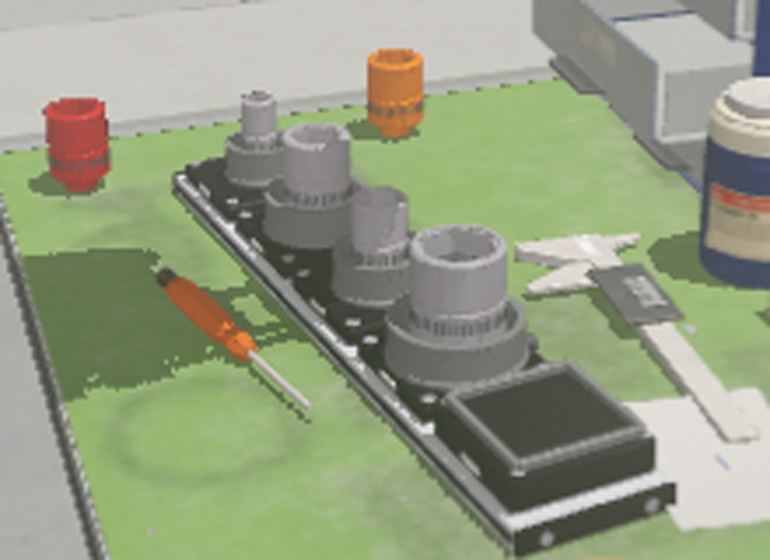

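All four are seated and upright, and the dish is empty.

```bash
python3 -c "
from rig import *
print(hand_in())"
```

```text
the job is handed in; nothing more can be done
None
```

All four sockets are back in their own cups and the job is handed in at about 33 s of the 128 s limit; no verdict was reported. Sockets a and b each went through the dish while c and d moved home: a→dish, c→cup_c, a→cup_a, b→dish, d→cup_d, b→cup_b.

- **Final pictures:** the last wrist and scene views show every socket upright and down in its cup, the dish empty, and the open gripper well clear above the row.
- **Measured centring:** a, c and d were within about 1.5 mm of their cup axes, measured from the wrist picture just before the last move. I did not measure b after placing it; it was released about 1 mm from the cup axis and 1–2 mm above the floor, and it looks fully down.
- **Forces:** the wrist readings, taken at the end of each move, stayed under about 6 N.
- **Failed checks:** none failed. One early calculation paired a picture taken while the arm was still moving with the arm's later pose. I caught it before any grasp and measured again with the arm at rest.

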